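# Lock a gold bar into the tester's sled and start the test

### The job

Slide the loose gold bar along the sled's channel until it is fully home against the end stop, then turn the red cam lever clockwise until the yellow sprung pin drops into the cam's notch, so that the orange dog locks the bar in. Then slide the whole sled, which has a blue tab to push on, fully home under the measuring head and after that press the green start button all the way down and let it come up. Leave everything else on the desk where it is.

Things in the scene. Friction and masses are not known exactly. Their poses are not given: they have to be found in the camera images.
- tester: Gold tester, fixed. Grey base plate 12 mm thick, spanning x -130 to 130, y -170 to 200 mm from the origin, which lies on the table; z up. The bar is pushed along its +x, the sled slides along its +y. An ivory and maroon column, 150 mm high, stands at x 20 to 120, y 110 to 195 mm. Aluminium sled: x -120 to 75 mm, floor 22 mm above the table.
- head (a point): Tip of the steel probe under the tester's measuring head, 78 mm above the table. The head is an overhang of the column with its underside at 95 mm and top at 150 mm, over x 14 to 70 and y 35 to 115 mm in the tester's frame. Fixed.
- bar_mid (a point): Centre of the loose gold bar: 60 mm long (its x), 34 mm wide (its y), 13 mm high, about 0.5 kg. It lies flat on the sled's floor, roughly along the channel, in the funnel at the sled's -x end.
- nest (a point): Point on the sled where the bar's centre is when the bar is fully home, touching the end stop. Axes as the tester's; 6.5 mm above the sled's floor. The channel runs along x through this point, 39 mm wide.
- end_stop (a point): Face of the dark steel end stop on the sled, 30 mm in +x from the nest point and 14 mm high. The channel's side fences are 10 mm high; in front of the nest (-x) the -y one is only 5 mm high.
- funnel (a point): Middle of the funnel's mouth on the sled's floor, 113 mm in -x from the nest point. From here to 63 mm before the nest point two slanted polished fences narrow from about 77 to 39 mm and guide the bar in.
- sled (a joint): Position of the aluminium sled along the tester's +y, in m: 0 fully out, 0.110 fully home under the measuring head (a firm end). It takes about 5 N to slide and stays where it is left.
- push_tab (a point): Centre of the outer (-y) face of the blue upright tab on the sled's -y edge: 55 mm long (x), 8 mm thick, 26 mm high (12 to 38 mm above the table; this point 27 mm). Push it along the tester's +y. The locked lever ends 7 mm short of this face's line, 38 mm in -x from this point, and is higher (50 to 64 mm above the table).
- cam (a joint): Angle of the cam knob in rad, growing clockwise seen from above. It starts between -0.25 and 0.2. At 0 the red lever points along the tester's +x; at 1.571 it points along -y and the notch faces the pin, which drops in by itself, centres the cam and stops it firmly. End stops at -0.30 and 1.72. It turns with 0.1 N m or less and stays where it is left.
- knob_axis (a point): On the vertical axis of the cam, 57 mm above the table, at half the height of the red lever; 39 mm in -x and 47 mm in -y from the nest point. Black hub of radius 15 mm at this height, steel cam disc of radius 24 mm below (36 to 46 mm above the table).
- lever_tip (a point): On the red lever, 47 mm from the knob's axis and 7 mm from its end, at half its height: 57 mm above the table. The lever is a straight bar 10 mm wide and 14 mm high (50 to 64 mm above the table), free underneath and on both sides. To turn it clockwise push its +y side (towards -y, then round towards -x).
- dog_tip (a point): End of the orange lock dog (13 mm wide, 56 mm long from the axis, 6.5 to 13 mm above the sled's floor), opposite the lever. It points to the tester's -x at cam angle 0 and swings in over the low fence; locked, it lies across the channel just behind the bar's -x end. It can push the bar home by a few mm only and jams on one that sticks out more.
- follower (a joint): Travel of the yellow sprung pin towards the cam in m: about 0 while it rides on the cam's round rim, about 0.0055 when it has dropped into the notch.
- follower_pin (a point): Top of the yellow pin (10 mm thick), 49 mm above the table, at the cam's -x -y side.
- start_button (a joint): Travel of the green start button in m: 0 up, 0.006 fully down; fully down takes 5 N and it springs back.
- start_button_top (a point): Centre of the top of the green start button, 30 mm across, 46 mm above the table, on an ivory console at the tester's -x, +y corner.
- stack_a: Banded stack of small gold bars, 50 x 30 x 35 mm, origin under its centre; leave alone.
- stack_b: Banded stack of small gold bars, 50 x 30 x 20 mm, origin under its centre; leave alone.
- weight: Brass calibration weight, 28 mm across, 40 mm high, on the tester's base plate beyond the sled's +x end; leave alone.
- pen: Blue pen, 120 x 12 mm, lying on the table; leave alone.
- scissors: Scissors with yellow and red loops, 155 x 72 x 11 mm; leave alone.
- calculator: Black calculator 140 x 75 x 13 mm; leave alone.
- case: White earphone case 45 x 55 x 21 mm; leave alone.
There are look-alikes about, which are no part of the job. What is shaped like the part that bears bar_mid but turquoise or white is not meant.

How it is judged (in metres and radians):
On the way, in this order (a step that is already met when the one before it is completed fails the run):
1. the gold bar is home against the sled's end stop (x of bar_mid in the frame of nest above -0.005 m and z of bar_mid in the frame of nest below 0.004 m and horizontal distance between bar_mid and nest below 0.008 m), for 0.1 s.
2. the sprung pin has dropped into the cam's notch (value of joint follower above 0.004 m), for 0.2 s.
3. the sled is fully home (value of joint sled above 0.107 m), for 0.2 s.
4. the start button is pressed down (value of joint start_button above 0.0045 m), for 0.05 s.
At the end, for the whole second after the job is handed in: The bar lies flat in the nest within 4 mm of home, the yellow pin is at least 4 mm down in the notch (cam at 1.45 to 1.69 rad), the sled is within 4 mm of its home end and the start button has been pressed at least 4.5 mm down and is up again (x of bar_mid in the frame of nest above -0.004 m and horizontal distance between bar_mid and nest below 0.006 m and z of bar_mid in the frame of nest below 0.004 m and value of joint follower above 0.004 m and value of joint cam between 1.45 and 1.69 rad and value of joint sled above 0.106 m and value of joint start_button below 0.002 m); the robot touches nothing.
It fails at once if the start button is pressed before the sled is home (value of joint start_button above 0.0045 m and value of joint sled below 0.1 m).
It fails at once if another thing on the desk is moved by more than 20 mm (distance of any of stack_a, stack_b, weight, pen, scissors, calculator, case from where it was at the start of the episode above 0.02 m).
It also fails if it takes over 64 s, if anything falls off the work surface, if the arm or the gripper's body presses on something with over 40 N, if the wrist force passes 120 N, or if a joint passes its speed limit or range.

### The arm

A 6-joint arm with a two-finger parallel gripper is mounted at the origin on the work surface. World frame = base frame: x ahead of the robot, y to its left, z up, the work surface at z = 0. Lengths are in mm, angles in rad, forces in N, time in s.
With the tool pointing down it reaches from about 275 to 1000 mm from the base axis. Payload 8.4 kg.
Tool frame: the origin (TCP) lies on the centre line of the jaws, within the pads' length; the fingertips stand r.tip_reach ahead of it and the grasp point (between the pads) lies 11 mm behind it (r.tip_reach is the distance from the TCP to the fingertips, in mm); z points along the fingers, y is the line along which they close (so a half turn about z gives the same grasp; the last joint's range is limited). The gripper opens to 85 mm and grips with 20 to 120 N. Pads are 22 mm wide; open, the fingers measure 114 mm over their backs; the gripper's body (76 mm by 85 mm) begins 54 mm behind the grasp point. The pads swing forward as they close: fully open they stand 13 mm farther back than shut.
Start: joints at [-1.341, 0.353, 1.633, -0, 1.155, -0.002], TCP at [143.579, -608.287, 239.281] pointing down, gripper open.
Joint ranges: [-2.63, 2.63], [-0.92, 2.1], [0.06, 2.66], [-1.3, 4.44], [0, 2.69], [-3.02, 3.02]. Speed limits (rad/s): [2.22, 2.22, 2.79, 3.14, 3.14, 3.14].

### API

Orientations are given as [roll, pitch, yaw] about the fixed x, y, z axes, in that order (R = Rz(yaw) Ry(pitch) Rx(roll)).
In Python, from rig import r gives the robot as it stands.
- The arm moves only by the tool carry_out, never from a script. Its argument "targets" is a list of rows, each an object with "dp": the shift along the tool's x, y, z in mm, a list of three; "yaw": the turn about the tool's z in degrees. A call has 1 to 12 rows; each row is the pose to reach, as a shift and turn from the pose commanded when the call began, along the tool's axes at that moment; what a row does not reach only later rows make up. A row lasts 1/8 s, in which the tool goes at most 62.5 mm and 10.7 degrees, less where a joint would pass 70% of its speed; a pose out of reach is approached as far as the arm can. A call with a gripper value outside its range is refused whole. "fingers" is the opening, from -1 (shut) to 1 (fully open), so that 0 is half open, set as the call begins (left out, the last holds). The fingers move at their own pace and stop on an object; "grip_force" is the grip in N (left out, the last holds). Time passes only in rows, so rows that repeat a pose let the fingers close. It gives the time, the measured TCP pose, the force, the opening and the grip force at its end, in the units of the state.
- r.sense(): the state, without advancing time (a new reading comes with each control period).
- r.grab_frame(name): name is "scene" or "top"; returns the picture (480x640x3 uint8, red, green, blue); there is no depth.
- r.get_calibration(name): a dict with "fx", "fy", "cx", "cy" (pixels), "rvec" (rotation vector, rad) and "tvec" (3), from world to camera coordinates, as OpenCV has them. Camera axes: x right, y down, z forward; pixel columns grow to the right and rows downward; lengths in mm; the calibration is good to about 2 mm. A picture is of the moment at which its call begins. get_calibration takes no time and is no camera call.
- r.sign_off(): hands the job in; it is judged then, once.
The state is a dict: "clock": time; "qpos": joint angles; "qvel": joint speeds; "joint_efforts": joint torques, N m; "eef_pos": TCP position; "tcp_rot": TCP orientation; "contact_force": force on the tool from outside, world axes, zero at the start; "wrist_torque": the same for the moment, N m; "opening": opening from 0.0 (shut) to 1.0 (fully open); "grasp_force": force on a finger pad.
Only numpy, scipy, OpenCV 4.12 (cv2) and the standard library are available. Lean on these libraries where they do the work, as an engineer would, in place of code of your own. Each camera call takes 0.05 s, during which the arm holds its last target. There are 200 camera calls.

## Working session

There is one attempt and no reset: what is moved stays moved. The work goes in short steps, Python scripts to look and compute and a tool call to move; the robot and the scene stay as the last step left them, time stands still between calls to the robot, and variables do not carry over. Pictures are saved under pics/ and viewed, at most 10 in all, crops included, and the job is handed in when it is done.

Besides the shell and the picture viewer there is one more tool, called after ">>>" in YAML: its name, and indented under it one key for each argument. carry_out: Moves the arm, as the interface text tells. Its arguments: {"type":"object","properties":{"targets":{"type":"array","items":{"type":"object","properties":{"dp":{"type":"array","items":{"type":"number"}},"yaw":{"type":"number"}}}},"fingers":{"type":"number"},"grip_force":{"type":"number"}},"required":["targets"]}

```bash
mkdir -p pics
python3 - <<'E'
from rig import r
import cv2
s=r.sense();print(s['clock'],s['eef_pos'],s['tcp_rot'],s['opening'],r.tip_reach)
for n in("scene","top"):
    cv2.imwrite(f"pics/{n}0.png",r.grab_frame(n)[:,:,::-1]);print(r.get_calibration(n))
E
```

```text
0.0 [ 143.471587   -607.82218551  238.56564005] [-3.14017926e+00 -9.58376558e-06  2.31789155e-01] 0.9985803734311961 8.0
{'fx': 528.6235743013893, 'fy': 528.6235743013893, 'cx': 315.98353089158337, 'cy': 241.58184447645428, 'rvec': array([ 2.29199903,  0.89524919, -0.35246636]), 'tvec': array([-366.06655426, -211.38158493, 1569.48210812])}
{'fx': 576.8561224830853, 'fy': 576.8561224830853, 'cx': 317.19911073050133, 'cy': 229.16330146570473, 'rvec': array([ 2.16274028, -2.17022493,  0.12765583]), 'tvec': array([  18.40816202,  513.48858639, 1389.44282389])}
```

View pics/scene0.png

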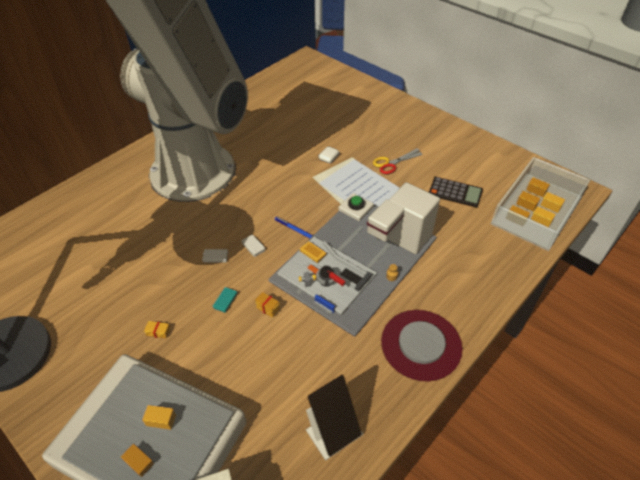

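View pics/top0.png

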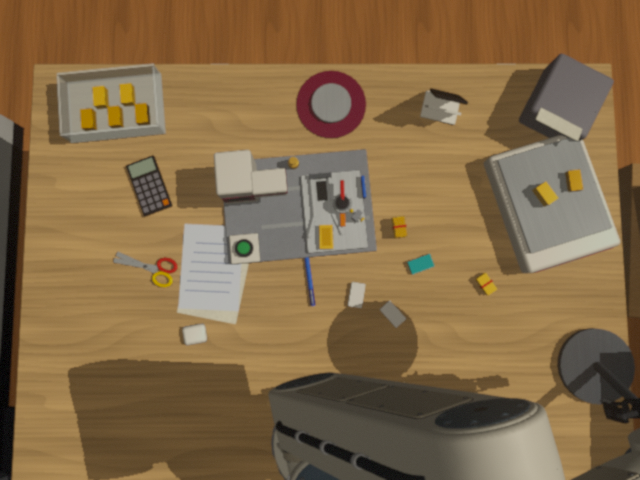

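```bash
cat > h.py <<'E'
import cv2,numpy as np
from rig import r
def ray(n,uv,z):
    c=r.get_calibration(n);R,_=cv2.Rodrigues(c['rvec']);t=c['tvec']
    d=R.T@np.array([(uv[0]-c['cx'])/c['fx'],(uv[1]-c['cy'])/c['fy'],1]);o=-R.T@t
    return o+d*(z-o[2])/d[2]
def proj(n,p):
    c=r.get_calibration(n);K=np.array([[c['fx'],0,c['cx']],[0,c['fy'],c['cy']],[0,0,1]])
    return cv2.projectPoints(np.array([p],float),c['rvec'],c['tvec'],K,None)[0].ravel()
def blobs(img,lo,hi,box,amin=12):
    x0,y0,x1,y1=box
    m=cv2.inRange(cv2.cvtColor(img,cv2.COLOR_RGB2HSV),lo,hi);k=np.zeros_like(m);k[y0:y1,x0:x1]=m[y0:y1,x0:x1]
    n,l,s,c=cv2.connectedComponentsWithStats(k)
    return [(c[i].round(1),int(s[i,4]),s[i,:4].tolist(),cv2.minAreaRect(np.argwhere(l==i)[:,::-1].astype(np.float32))) for i in range(1,n) if s[i,4]>=amin]
E
python3 - <<'E'
import cv2
from h import *
t=cv2.imread("pics/top0.png")[:,:,::-1].copy(); s=cv2.imread("pics/scene0.png")[:,:,::-1].copy()
bt=(200,140,385,270); bs=(265,180,440,335)
for nm,lo,hi in(("red",(0,150,80),(5,255,255)),("orange",(6,150,80),(16,255,255)),("gold",(17,150,100),(30,255,255)),("green",(55,100,40),(85,255,255)),("blue",(100,130,50),(125,255,255))):
    for n,im,b in(("top",t,bt),("scene",s,bs)):
        for q in blobs(im,lo,hi,b): print(nm,n,q)
cv2.imwrite("pics/c1.png",cv2.resize(t[140:275,205:385,::-1],None,fx=4.4,fy=4.4,interpolation=cv2.INTER_CUBIC))
cv2.imwrite("pics/c2.png",cv2.resize(s[180:335,265:445,::-1],None,fx=3.8,fy=3.8,interpolation=cv2.INTER_CUBIC))
E
```

```text
red top (array([341.9, 191. ]), 54, [340, 181, 5, 19], ((341.3564453125, 190.06436157226562), (18.109676361083984, 3.8806450366973877), 84.2894058227539))
red scene (array([335.8, 277.6]), 97, [328, 271, 17, 14], ((335.22161865234375, 277.5702819824219), (19.409666061401367, 5.6611528396606445), 36.02737808227539))
orange top (array([342. , 219.3]), 58, [340, 214, 5, 12], ((342.0, 219.5), (11.0, 4.0), 90.0))
orange scene (array([433.6, 190.7]), 24, [431, 189, 6, 5], ((433.5, 191.0), (4.0, 5.0), 90.0))
orange scene (array([312.8, 268.7]), 46, [308, 265, 10, 9], ((313.0000305175781, 268.5000305175781), (9.192388534545898, 4.949747085571289), 45.0))
orange scene (array([268.1, 298.8]), 44, [265, 294, 9, 12], ((267.2500305175781, 299.2500305175781), (4.949747085571289, 11.31370735168457), 45.0))
gold top (array([293. , 162.3]), 73, [289, 158, 9, 10], ((293.0, 162.5), (9.0, 8.0), 90.0))
gold top (array([325.3, 236.5]), 298, [319, 225, 14, 24], ((325.2689514160156, 236.57241821289062), (23.25391960144043, 12.683956146240234), 86.633544921875))
gold scene (array([312.2, 251.1]), 288, [300, 
[... 759 characters left out ...]
75, [351, 196, 11, 9], ((356.0, 200.0), (8.0, 10.0), 90.0))
blue top (array([363.1, 186.6]), 42, [362, 177, 4, 20], ((363.1097717285156, 186.48780822753906), (19.104658126831055, 2.0981991291046143), 83.6598129272461))
blue top (array([307. , 263.6]), 33, [305, 258, 5, 12], ((306.9461975097656, 263.5692443847656), (11.287160873413086, 2.728764057159424), 82.87498474121094))
blue scene (array([295.9, 228.8]), 84, [276, 219, 35, 18], ((293.15179443359375, 227.21148681640625), (38.00490951538086, 2.747904062271118), 27.758541107177734))
blue scene (array([324.7, 302.4]), 101, [316, 296, 18, 15], ((324.6299743652344, 302.2978515625), (21.329885482788086, 4.9869866371154785), 32.735225677490234))
```

View pics/c1.png

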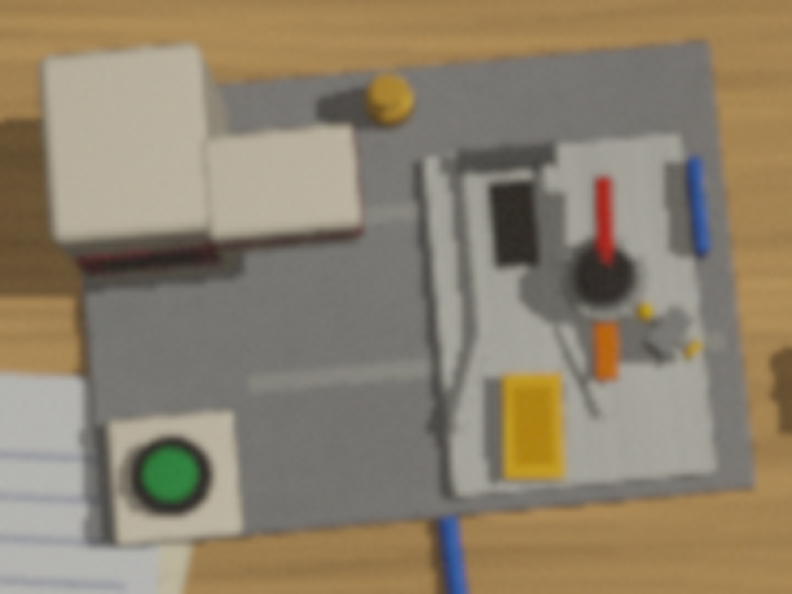

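View pics/c2.png

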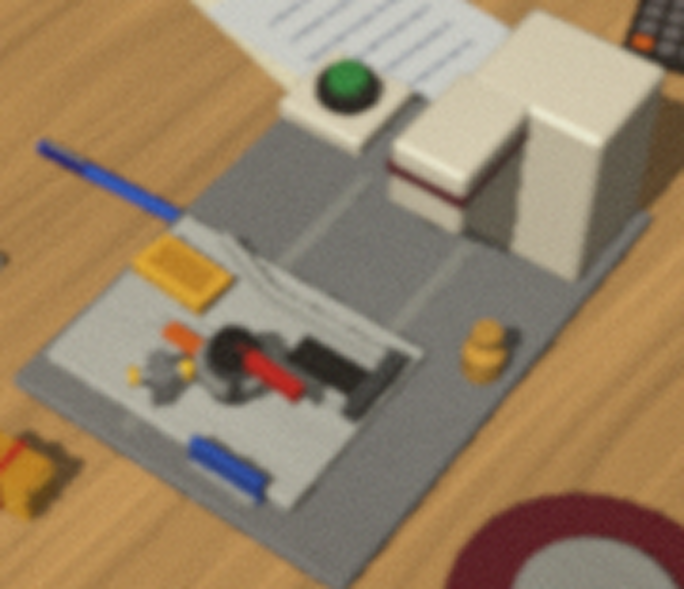

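Run:
```python
from h import *
f=lambda a,b:(205+(a+.5)/4.4-.5,140+(b+.5)/4.4-.5)
g=lambda a,b:(265+(a+.5)/3.8-.5,180+(b+.5)/3.8-.5)
obs=[("top",f(712,40),(130,-170,12)),("top",f(753,487),(-130,-170,12)),("top",f(97,545),(-130,200,12)),
 ("scene",g(342,587),(130,-170,12)),("scene",g(17,377),(-130,-170,12))]
W=np.array([ray(n,u,p[2])[:2] for n,u,p in obs]);L=np.array([p[:2] for _,_,p in obs],float)
def fit(W,L):
    c=np.vdot(L[:,0]+1j*L[:,1]-(L[:,0]+1j*L[:,1]).mean(),W[:,0]+1j*W[:,1]-(W[:,0]+1j*W[:,1]).mean());a=np.angle(c)
    R=np.array([[np.cos(a),-np.sin(a)],[np.sin(a),np.cos(a)]]);return a,R,W.mean(0)-R@L.mean(0)
a,R,t=fit(W,L);print("yaw",a,"t",t,"res",(W-(L@R.T+t)).round(1).tolist())
loc=lambda n,u,z:(R.T@(ray(n,u,z)[:2]-t)).round(1)
for nm,z,ut,us in(("button",46,(243.1,247.3),(355.9,200.4)),("bar",35,(325.3,236.5),(312.2,251.1)),
 ("lever",64,(341.9,191),None),("hub",66,f(603,275),g(232,349)),("tabtop",38,f(698,206),None),("dog",35,(342,219.3),(312.8,268.7)),
 ("floorC-x-y",22,f(716,472),g(47,352)),("floor-x+y",22,f(455,497),None),("floor+x-y",22,f(681,136),g(287,510)),("black",36,f(515,222),None),("column top",150,f(125,145),None),("headtop",150,f(285,182),None)):
    print(nm,loc("top",ut,z),loc("scene",us,z) if us else "",ray("top",ut,z).round(1))
```

```text
yaw 0.083058215251407 t [577.58280845  50.90217661] res [[-1.5, -1.0], [0.1, 0.9], [-0.6, 1.0], [-1.9, 0.0], [3.8, -0.9]]
button [-97.1 153.8] [-96.7 148.9] [468.  196.1  46. ]
bar [-87.  -46.9] [-85.4 -53.1] [494.7  -3.1  35. ]
lever [ 16.7 -95.8]  [602.2 -43.2  64. ]
hub [-10.6 -92.6] [  -5.5 -102.2] [574.7 -42.3  66. ]
tabtop [  28.1 -150.9]  [618.1 -97.2  38. ]
dog [-48.3 -91.5] [-49.9 -95.6] [537.  -44.3  35. ]
floorC-x-y [-120.3 -148.2] [-118.7 -149.6] [ 470.  -106.7   22. ]
floor-x+y [-121.7   -1.4]  [456.5  39.4  22. ]
floor+x-y [  72.  -146.8] [  74.3 -151.9] [661.5 -89.4  22. ]
black [ 28.2 -48.1]  [609.7   5.3  36. ]
column top [ 65.1 152.2]  [629.8 208.  150. ]
headtop [38.7 71.5]  [610.2 125.3 150. ]
```

Run:
```python
from h import *
print(proj("top",[143,-608,239]),proj("scene",[143,-608,239]),ray("top",(595,365),0),ray("scene",(15,350),0))
for p in ([143,-608,239],[143,-608,420],[200,-493,239]):print(proj("top",p))
import cv2
t=cv2.imread("pics/top0.png");cv2.imwrite("pics/c3.png",cv2.resize(t[280:480,400:640],None,fx=3,fy=3))
```

```text
[626.02119178 397.94779271] [-30.21130176 264.81796573] [ 179.70649759 -662.97544787    0.        ] [ 181.48740355 -645.83043933    0.        ]
[626.02119178 397.94779271]
[682.61955601 416.79738897]
[568.07455589 369.55296638]
```

View pics/c3.png

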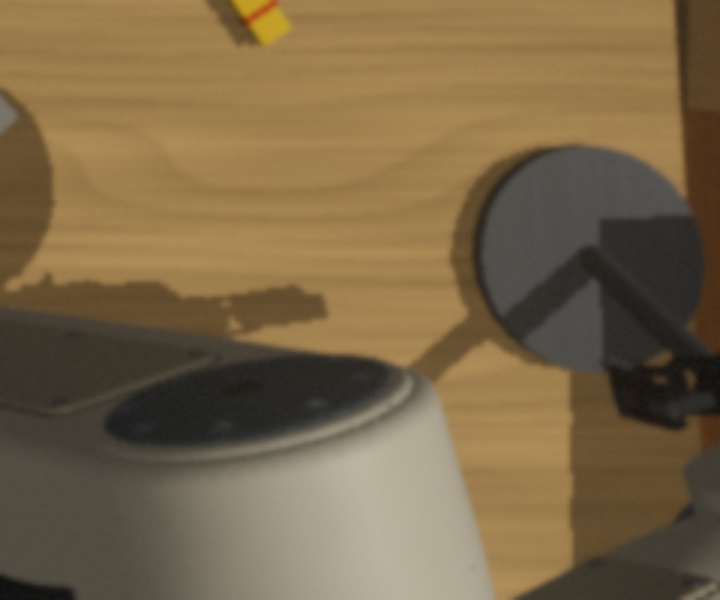

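Run:
```python
from h import *
S=ray("top",(372,340),0);G=ray("top",(507,380),0);L=(G-np.array([143,-608,260]))/260
print("S",S,"G",G,"L",L, "elbow shadow",ray("scene",(70,240),0),"seg end",ray("scene",(210,230),0),"cam",[ -cv2.Rodrigues(r.get_calibration(n)['rvec'])[0].T@r.get_calibration(n)['tvec'] for n in("top","scene")])
for h in range(200,1100,100):
    p=S-L*h;print(h,p.round(),proj("top",p).round(),proj("scene",p).round())
```

```text
S [ 242.33958748 -117.14124359    0.        ] G [ 144.77091907 -445.50387808    0.        ] L [ 0.00681123  0.62498508 -1.        ] elbow shadow [ -23.13970675 -391.01340017    0.        ] seg end [ 224.05456337 -118.65441678    0.        ] cam [array([ 355.12827804,   25.07338481, 1437.99025767]), array([1087.83954137, -607.65554018, 1043.70535164])]
200 [ 241. -242.  200.] [441. 348.] [158. 204.]
300 [ 240. -305.  300.] [484. 353.] [121. 186.]
400 [ 240. -367.  400.] [536. 359.] [ 76. 164.]
500 [ 239. -430.  500.] [599. 366.] [ 21. 136.]
600 [ 238. -492.  600.] [677. 375.] [-49. 101.]
700 [ 238. -555.  700.] [776. 387.] [-142.   54.]
800 [ 237. -617.  800.] [907. 402.] [-268.   -9.]
900 [ 236. -680.  900.] [1088.  422.] [-451. -101.]
1000 [ 236. -742. 1000.] [1352.  453.] [-743. -247.]
```

>>> carry_out:
  targets:
    - {"dp":[36,-43,0],"yaw":0}
    - {"dp":[71,-86,0],"yaw":0}
    - {"dp":[107,-129,0],"yaw":-10}
    - {"dp":[142,-172,0],"yaw":-20}
    - {"dp":[178,-214,0],"yaw":-30}
    - {"dp":[214,-257,0],"yaw":-40}
    - {"dp":[249,-300,0],"yaw":-50}
    - {"dp":[285,-343,0],"yaw":-60}
    - {"dp":[320,-386,0],"yaw":-70}
    - {"dp":[356,-429,20],"yaw":-80}
    - {"dp":[391,-472,50],"yaw":-81.5}
    - {"dp":[427,-515,90],"yaw":-81.5}
  fingers: -1
  grip_force: 40

```text
clock: 1.6
eef_pos: [439.4, -12.1, 152.9]
tcp_rot: [3.139, 0.0, 1.655]
contact_force: [1.0, -1.0, 0.5]
opening: -0.004
grasp_force: 0.0
```

Run:
```python
from h import *
s=r.sense();print(s['clock'],s['eef_pos'],s['tcp_rot'],s['opening'],r.tip_reach,s['contact_force'])
t=r.grab_frame("top");u=r.grab_frame("scene")
cv2.imwrite("pics/t1.png",t[:,:,::-1]);cv2.imwrite("pics/s1.png",u[:,:,::-1])
a=cv2.resize(t[140:275,230:385,::-1],(780,680))[:600];b=cv2.resize(u[180:335,265:445,::-1],None,fx=3.8,fy=3.8)
cv2.imwrite("pics/c4.png",cv2.resize(np.hstack([cv2.resize(t[140:270,230:380,::-1],(680,589)),b]),(800,346)))
```

```text
1.6 [439.42831907 -12.11519187 152.93848778] [3.13949410e+00 2.60471511e-04 1.65520327e+00] -0.0035719357619444195 8.0 [ 0.95564251 -0.9700834   0.46078976]
```

View pics/c4.png

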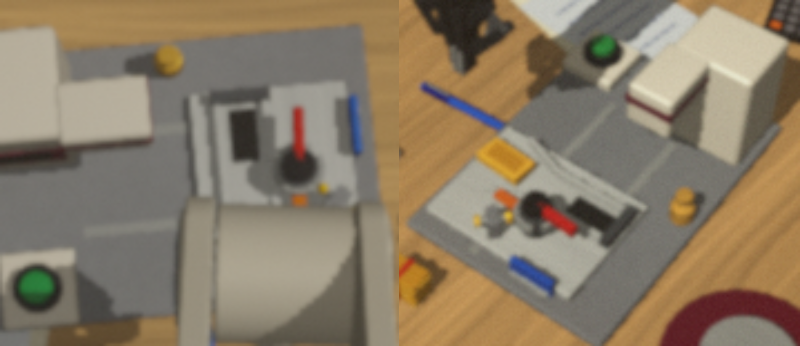

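>>> carry_out:
  targets:
    - {"dp":[0,-3,50]}
    - {"dp":[0,-3,95]}
    - {"dp":[0,-3,114]}
    - {"dp":[0,-3,114]}

```text
schema error: expected keys dp, yaw
```

Run:
```python
from h import *
s=r.sense();print(s['clock'],s['eef_pos'],s['tcp_rot'],s['contact_force'])
u=r.grab_frame("scene")
cv2.imwrite("pics/c5.png",cv2.resize(u[180:310,240:400,::-1],None,fx=4.5,fy=4.5))
```

```text
1.7 [437.81415041 -10.43704425 150.21381021] [-3.13730751e+00 -1.35917872e-03  1.65814220e+00] [-0.37523905  0.10608263  0.22859699]
```

View pics/c5.png

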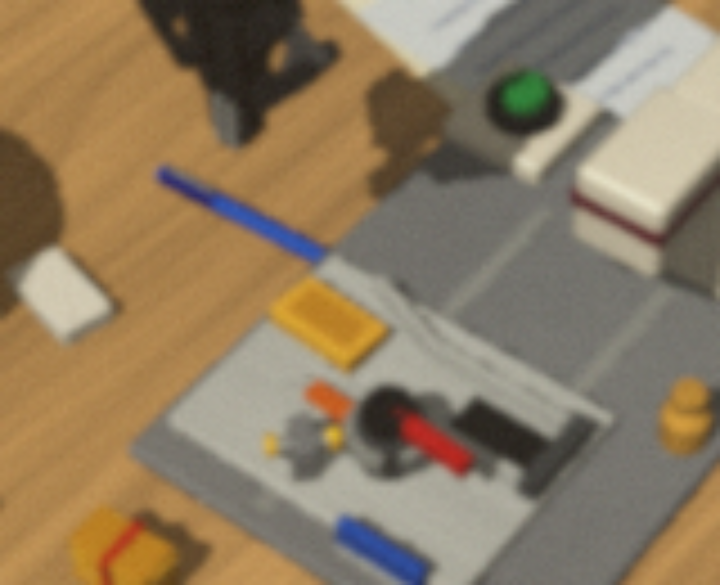

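>>> carry_out:
  targets:
    - {"dp":[0,-3,50],"yaw":0}
    - {"dp":[0,-3,95],"yaw":0}
    - {"dp":[0,-3,114],"yaw":0}
    - {"dp":[0,-3,114],"yaw":0}

```text
clock: 2.25
eef_pos: [434.3, -15.2, 38.8]
tcp_rot: [-3.139, -0.0, 1.653]
contact_force: [-0.2, -0.5, -0.1]
opening: -0.002
grasp_force: 0.0
```

Run:
```python
from h import *
s=r.sense();print(s['clock'],s['eef_pos'],s['tcp_rot'],s['contact_force'])
p=s['eef_pos']-[0,0,8]
print(proj("scene",p))
u=r.grab_frame("scene")
cv2.imwrite("pics/c6.png",cv2.resize(u[180:310,240:400,::-1],None,fx=4.5,fy=4.5))
```

```text
2.25 [434.30788287 -15.15566044  38.83136021] [-3.13918023e+00 -1.77491487e-04  1.65316902e+00] [-0.16261131 -0.53851291 -0.08280737]
[292.67028194 240.76290199]
```

View pics/c6.png

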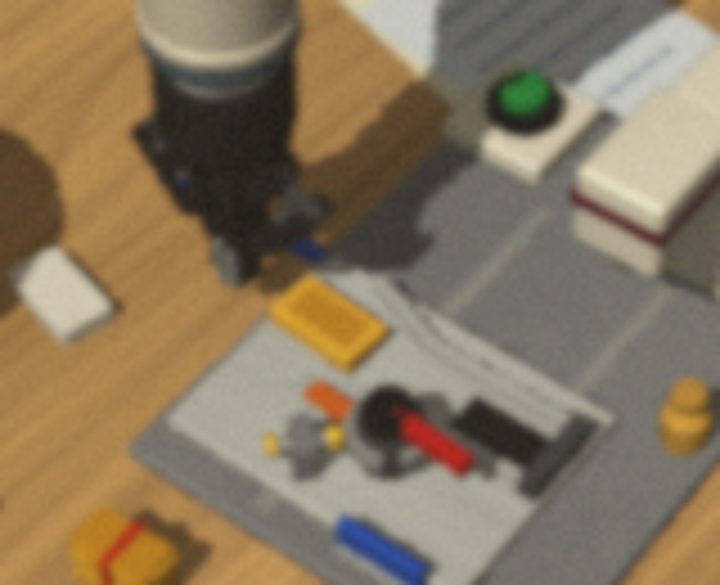

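>>> carry_out:
  targets:
    - {"dp":[2,10,1],"yaw":0}
    - {"dp":[3,20,1],"yaw":0}
    - {"dp":[4,32,1],"yaw":0}
    - {"dp":[4,44,1],"yaw":0}
    - {"dp":[4,56,1],"yaw":0}
    - {"dp":[4,68,1],"yaw":0}
    - {"dp":[4,78,1],"yaw":0}
    - {"dp":[4,86,1],"yaw":0}
    - {"dp":[4,93,1],"yaw":0}
    - {"dp":[4,99,1],"yaw":0}
    - {"dp":[4,105,1],"yaw":0}
    - {"dp":[4,110,1],"yaw":0}

```text
clock: 3.8
eef_pos: [545.1, -1.1, 38.3]
tcp_rot: [3.141, -0.0, 1.654]
contact_force: [-3.4, -0.6, -0.2]
opening: 0.001
grasp_force: 1.3
```

```bash
cat >> h.py <<'E'
A=0.083;T=np.array([577.6,50.9]);RT=np.array([[np.cos(A),-np.sin(A)],[np.sin(A),np.cos(A)]])
def st():
    s=r.sense();print(s['clock'],"tester xy",(RT.T@(s['eef_pos'][:2]-T)).round(1),"tip z",round(s['eef_pos'][2]-8,1),"yaw",round(s['tcp_rot'][2]-A,3),"F tester",(RT.T@s['contact_force'][:2]).round(1),s['contact_force'][2].round(1))
E
python3 - <<'E'
from h import *
st();t=r.grab_frame("top");u=r.grab_frame("scene")
cv2.imwrite("pics/c7.png",cv2.resize(np.hstack([cv2.resize(t[145:275,295:385,::-1],(380,549)),cv2.resize(u[205:335,265:415,::-1],(633,549))]),(800,434)))
E
```

```text
3.8 tester xy [-36.7 -49.1] tip z 30.3 yaw 1.571 F tester [-3.4 -0.3] -0.2
```

View pics/c7.png

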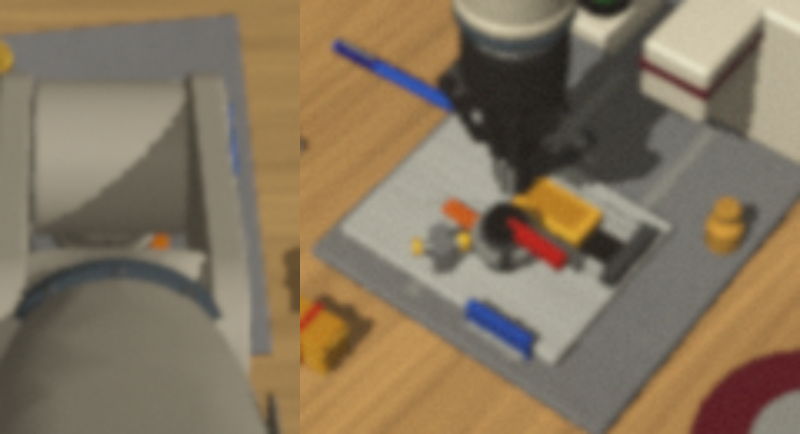

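>>> carry_out:
  targets:
    - {"dp":[0,5,0],"yaw":0}
    - {"dp":[0,10,0],"yaw":0}
    - {"dp":[0,14,0],"yaw":0}
    - {"dp":[0,18,0],"yaw":0}
    - {"dp":[0,21,0],"yaw":0}
    - {"dp":[0,21,0],"yaw":0}

```text
clock: 4.65
eef_pos: [566.2, 0.7, 38.4]
tcp_rot: [3.14, 0.0, 1.654]
contact_force: [-0.6, 0.7, -0.9]
opening: 0.002
grasp_force: 0.5
```

```bash
python3 -c "
from h import *
st()"
```

```text
4.65 tester xy [-15.5 -49.1] tip z 30.4 yaw 1.571 F tester [-0.5  0.8] -0.9
```

>>> carry_out:
  targets:
    - {"dp":[0,2,0],"yaw":0}
    - {"dp":[0,4,0],"yaw":0}
    - {"dp":[0,6,0],"yaw":0}
    - {"dp":[0,7,0],"yaw":0}

```text
clock: 5.15
eef_pos: [572.7, 1.2, 38.3]
tcp_rot: [3.141, -0.0, 1.654]
contact_force: [-4.0, -0.4, 2.4]
opening: -0.003
grasp_force: 1.9
```

```bash
python3 -c "
from h import *
st()"
```

```text
5.15 tester xy [ -9.  -49.1] tip z 30.3 yaw 1.571 F tester [-4.  -0.1] 2.4
```

>>> carry_out:
  targets:
    - {"dp":[0,2,0],"yaw":0}
    - {"dp":[0,4,0],"yaw":0}
    - {"dp":[0,5,0],"yaw":0}
    - {"dp":[0,6,0],"yaw":0}

```text
clock: 5.65
eef_pos: [574.9, 1.5, 37.8]
tcp_rot: [-3.134, -0.0, 1.654]
contact_force: [-16.2, -2.3, 13.7]
opening: -0.001
grasp_force: 8.5
```

Run:
```python
from h import *
st();u=r.grab_frame("scene")
cv2.imwrite("pics/c8.png",cv2.resize(u[220:310,300:400,::-1],None,fx=6,fy=6,interpolation=cv2.INTER_CUBIC))
```

```text
5.65 tester xy [ -6.8 -49. ] tip z 29.8 yaw 1.571 F tester [-16.3  -1. ] 13.7
```

View pics/c8.png

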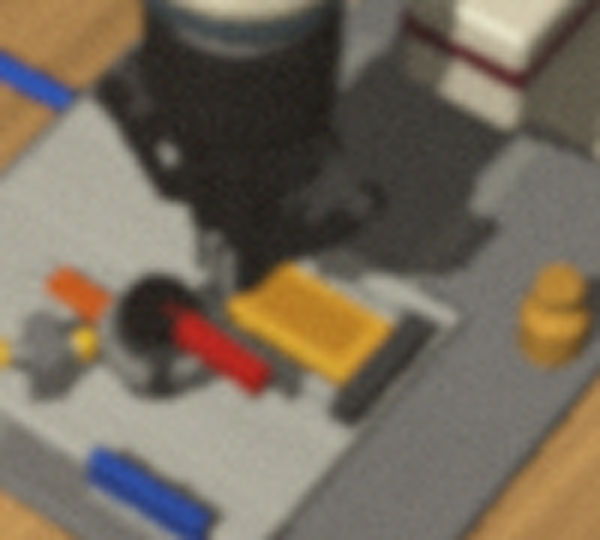

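>>> carry_out:
  targets:
    - {"dp":[0,-6,0],"yaw":0}
    - {"dp":[0,-10,-15],"yaw":0}
    - {"dp":[0,-10,-45],"yaw":0}
    - {"dp":[-5,15,-45],"yaw":0}
    - {"dp":[-15,36,-40],"yaw":0}
    - {"dp":[-18,36,-20],"yaw":0}
    - {"dp":[-18,36,-20],"yaw":0}

```text
clock: 6.58
eef_pos: [613.6, -13.2, 56.4]
tcp_rot: [-3.138, -0.0, 1.654]
contact_force: [-1.0, -0.4, -1.2]
opening: 0.0
grasp_force: 0.0
```

```bash
cat >> h.py <<'E'
def look():
    u=r.grab_frame("scene")
    for nm,lo,hi in(("red",(0,150,80),(5,255,255)),("orange",(6,150,80),(16,255,255)),("gold",(17,150,100),(30,255,255)),("blue",(100,130,50),(125,255,255)),("green",(55,100,40),(85,255,255))):
        for q in blobs(u,lo,hi,(275,190,410,320)): print(nm,q[0],q[1],q[2])
E
python3 -c "
from h import *
st();look()"
```

```text
6.575 tester xy [ 30.6 -66.9] tip z 48.4 yaw 1.571 F tester [-1.  -0.3] -1.2
red [335.5 277.3] 109 [327, 270, 18, 15]
orange [312.8 268.7] 46 [308, 265, 10, 9]
gold [391.8 272.2] 132 [387, 265, 11, 15]
gold [339.5 271.5] 17 [338, 269, 4, 6]
gold [356.5 277.2] 117 [347, 271, 18, 13]
gold [314.1 276.4] 13 [313, 274, 3, 6]
gold [276.5 303.8] 40 [275, 299, 5, 11]
blue [296.4 229. ] 86 [277, 219, 34, 18]
blue [324.7 302.5] 101 [316, 296, 18, 15]
```

>>> carry_out:
  targets:
    - {"dp":[-6,0,0],"yaw":0}
    - {"dp":[-12.5,0.5,0],"yaw":0}
    - {"dp":[-19.5,2.5,0],"yaw":10}
    - {"dp":[-26.5,3.5,0],"yaw":20}
    - {"dp":[-33.5,3.5,0],"yaw":30}
    - {"dp":[-40.5,2,0],"yaw":40}
    - {"dp":[-47.5,-1,0],"yaw":50}
    - {"dp":[-53.5,-4.5,0],"yaw":60}

```text
clock: 7.62
eef_pos: [616.7, -67.3, 58.9]
tcp_rot: [3.14, -0.002, 0.601]
contact_force: [2.3, 1.7, -1.4]
opening: 0.001
grasp_force: 1.4
```

```bash
python3 -c "
from h import *
st();look()"
```

```text
7.625 tester xy [  29.2 -121. ] tip z 50.9 yaw 0.518 F tester [2.4 1.5] -1.4
gold [350.9 273.6] 166 [340, 264, 25, 19]
gold [392.  272.5] 127 [387, 265, 11, 16]
gold [314.1 276.6] 12 [313, 275, 3, 5]
gold [276.6 303.8] 45 [275, 298, 6, 13]
blue [296.1 228.9] 90 [276, 219, 35, 19]
blue [324.7 302.5] 100 [316, 296, 18, 15]
green [357.9 200.9] 48 [355, 197, 7, 9]
```

>>> carry_out:
  targets:
    - {"dp":[-7,2,0],"yaw":10}
    - {"dp":[-14,3,0],"yaw":20}
    - {"dp":[-21,3,0],"yaw":30}
    - {"dp":[-23,2,0],"yaw":30}
    - {"dp":[-23,2,0],"yaw":30}

```text
clock: 8.3
eef_pos: [598.0, -81.7, 58.4]
tcp_rot: [-3.142, 0.0, 0.088]
contact_force: [0.2, -0.4, -0.7]
opening: -0.004
grasp_force: 0.0
```

```bash
python3 -c "
from h import *
st();look()"
```

```text
8.3 tester xy [   9.3 -133.8] tip z 50.4 yaw 0.005 F tester [ 0.2 -0.4] -0.7
orange [337.6 265.7] 26 [336, 263, 5, 7]
gold [351.8 274. ] 232 [338, 264, 27, 20]
gold [391.9 272.4] 127 [387, 265, 11, 15]
gold [276.5 303.7] 42 [275, 298, 5, 13]
blue [290.6 226.1] 56 [276, 219, 25, 14]
blue [324.6 302.4] 101 [315, 296, 19, 14]
green [355.5 200.8] 73 [351, 197, 11, 9]
```

>>> carry_out:
  targets:
    - {"dp":[-3,0,0],"yaw":0}
    - {"dp":[-6,0,0],"yaw":0}
    - {"dp":[-6,0,0],"yaw":0}

```text
clock: 8.72
eef_pos: [593.8, -82.2, 58.6]
tcp_rot: [3.141, -0.004, 0.084]
contact_force: [5.6, 0.3, -4.4]
opening: -0.002
grasp_force: 3.1
```

```bash
python3 -c "
from h import *
st()"
```

```text
8.725 tester xy [   5.1 -134. ] tip z 50.6 yaw 0.001 F tester [ 5.6 -0.1] -4.4
```

>>> carry_out:
  targets:
    - {"dp":[10,0,0],"yaw":0}
    - {"dp":[25,0,-10],"yaw":0}
    - {"dp":[25,25,-10],"yaw":0}
    - {"dp":[25,46,-5],"yaw":0}
    - {"dp":[25,46,15],"yaw":0}
    - {"dp":[25,46,27],"yaw":0}
    - {"dp":[25,46,27],"yaw":0}

```text
clock: 9.6
eef_pos: [619.4, -125.1, 29.3]
tcp_rot: [-3.14, 0.003, 0.084]
contact_force: [0.3, -0.3, 0.5]
opening: 0.002
grasp_force: 0.0
```

Run:
```python
from h import *
st();look()
c=np.array([-7,-95.5])
def pp(x,y,z): return proj("scene",[*(RT@[x,y]+T),z]).round(1)
for a in (1.3,1.45,1.571,1.69):
    u=np.array([np.cos(a),-np.sin(a)]);print(a,"lever mid",pp(*(c+34*u),62),"dog",pp(*(c-45*u),35))
```

```text
9.6 tester xy [  27.  -178.9] tip z 21.3 yaw 0.001 F tester [ 0.3 -0.3] 0.5
orange [337.5 266.8] 48 [334, 263, 9, 9]
gold [349.9 273.4] 150 [338, 264, 26, 19]
gold [392.  272.4] 127 [387, 265, 11, 15]
gold [276.6 303.5] 43 [275, 298, 5, 13]
blue [329.9 305.9] 44 [326, 303, 8, 8]
green [358.8 200. ] 17 [357, 197, 5, 7]
1.3 lever mid [321.4 281.2] dog [333.8 263.6]
1.45 lever mid [319.4 280.5] dog [336.3 264.6]
1.571 lever mid [318.  279.6] dog [338.2 265.6]
1.69 lever mid [316.7 278.7] dog [339.9 266.7]
```

>>> carry_out:
  targets:
    - {"dp":[0,-5,0],"yaw":0}
    - {"dp":[0,-12,0],"yaw":0}
    - {"dp":[0,-20,0],"yaw":0}
    - {"dp":[0,-30,0],"yaw":0}
    - {"dp":[0,-40,0],"yaw":0}
    - {"dp":[0,-50,0],"yaw":0}
    - {"dp":[0,-60,0],"yaw":0}
    - {"dp":[0,-70,0],"yaw":0}
    - {"dp":[0,-80,0],"yaw":0}
    - {"dp":[0,-89,0],"yaw":0}
    - {"dp":[0,-97,0],"yaw":0}
    - {"dp":[0,-104,0],"yaw":0}

```text
clock: 11.15
eef_pos: [612.0, -22.3, 31.8]
tcp_rot: [3.14, -0.0, 0.084]
contact_force: [-1.0, -5.6, 0.7]
opening: 0.002
grasp_force: 2.9
```

>>> carry_out:
  targets:
    - {"dp":[0,-5,0],"yaw":0}
    - {"dp":[0,-9,0],"yaw":0}
    - {"dp":[0,-12,0],"yaw":0}
    - {"dp":[0,-12,0],"yaw":0}

```text
clock: 11.65
eef_pos: [611.0, -10.0, 31.7]
tcp_rot: [3.141, -0.0, 0.084]
contact_force: [-0.2, -2.0, 0.8]
opening: -0.001
grasp_force: 1.0
```

```bash
python3 -c "
from h import *
st();look()"
```

```text
11.65 tester xy [ 28.2 -63.5] tip z 23.7 yaw 0.001 F tester [-0.4 -1.9] 0.8
gold [374.  240.8] 29 [367, 238, 16, 8]
gold [377.5 249.7] 79 [367, 245, 21, 10]
gold [392.  272.4] 127 [387, 265, 11, 15]
gold [276.5 303.5] 42 [275, 298, 5, 12]
blue [297.7 229.6] 80 [282, 222, 29, 15]
blue [356.6 276.8] 36 [354, 273, 7, 9]
```

>>> carry_out:
  targets:
    - {"dp":[0,-3,0],"yaw":0}
    - {"dp":[0,-6,0],"yaw":0}
    - {"dp":[0,-9,0],"yaw":0}
    - {"dp":[0,-11,0],"yaw":0}
    - {"dp":[0,-11,0],"yaw":0}

```text
clock: 12.32
eef_pos: [611.1, -7.2, 31.8]
tcp_rot: [3.131, -0.001, 0.087]
contact_force: [1.3, -51.4, 0.7]
opening: -0.002
grasp_force: 25.5
```

```bash
python3 -c "
from h import *
st()"
```

```text
12.325 tester xy [ 28.6 -60.7] tip z 23.8 yaw 0.004 F tester [ -3.  -51.3] 0.7
```

>>> carry_out:
  targets:
    - {"dp":[0,12,0],"yaw":0}
    - {"dp":[0,30,0],"yaw":0}
    - {"dp":[0,32,-30],"yaw":0}
    - {"dp":[0,32,-75],"yaw":0}
    - {"dp":[-45,25,-85],"yaw":0}
    - {"dp":[-95,0,-85],"yaw":0}
    - {"dp":[-125,-50,-85],"yaw":0}
    - {"dp":[-125,-105,-85],"yaw":0}
    - {"dp":[-125,-160,-70],"yaw":0}
    - {"dp":[-125,-202,-50],"yaw":0}
    - {"dp":[-125,-202,-40],"yaw":0}
    - {"dp":[-125,-202,-40],"yaw":0}

```text
clock: 13.82
eef_pos: [468.2, 191.1, 70.7]
tcp_rot: [3.141, 0.002, 0.084]
contact_force: [-0.2, -0.8, -0.3]
opening: 0.002
grasp_force: 0.0
```

Run:
```python
from h import *
st();look()
c=np.array([-7,14.5])
def pp(x,y,z): return proj("scene",[*(RT@[x,y]+T),z]).round(1)
for a in (1.3,1.45,1.571,1.69):
    u=np.array([np.cos(a),-np.sin(a)]);print(a,"lever mid",pp(*(c+34*u),62),"dog",pp(*(c-45*u),35))
print("bar",pp(32,62,35),"tab",pp(28,-41,30),"pin",pp(-7-24,14.5-24,49))
```

```text
13.825 tester xy [-97.4 148.8] tip z 62.7 yaw 0.001 F tester [-0.2 -0.8] -0.3
red [344.4 251. ] 70 [338, 244, 13, 14]
orange [362.9 239.8] 29 [360, 237, 7, 7]
gold [375.3 245.9] 254 [363, 237, 26, 19]
gold [392.1 272.4] 126 [387, 265, 11, 15]
gold [276.5 303.8] 40 [275, 299, 5, 11]
blue [297.7 229.6] 80 [282, 222, 29, 15]
blue [351.4 273. ] 98 [342, 267, 19, 14]
green [355.8 201.2] 62 [351, 197, 11, 9]
1.3 lever mid [349.4 252.1] dog [359.9 236.7]
1.45 lever mid [347.5 251.4] dog [362.3 237.6]
1.571 lever mid [346.  250.7] dog [364.2 238.5]
1.69 lever mid [344.8 249.8] dog [365.8 239.5]
bar [377.6 245. ] tab [352.1 271.4] pin [340.4 247. ]
```

>>> carry_out:
  targets:
    - {"dp":[0,-1,10],"yaw":0}
    - {"dp":[0,-1,17],"yaw":0}
    - {"dp":[0,-1,20],"yaw":0}
    - {"dp":[0,-1,20],"yaw":0}

```text
clock: 14.38
eef_pos: [469.3, 192.0, 52.0]
tcp_rot: [3.141, -0.001, 0.083]
contact_force: [-0.1, -4.0, 11.4]
opening: 0.001
grasp_force: 5.5
```

```bash
python3 -c "
from h import *
st()"
```

```text
14.375 tester xy [-96.2 149.6] tip z 44.0 yaw 0.0 F tester [-0.5 -4. ] 11.4
```

>>> carry_out:
  targets:
    - {"dp":[0,0,2],"yaw":0}
    - {"dp":[0,0,3],"yaw":0}
    - {"dp":[0,0,3],"yaw":0}

```text
clock: 14.75
eef_pos: [469.5, 192.0, 51.3]
tcp_rot: [3.141, -0.001, 0.083]
contact_force: [-9.8, -8.4, 46.6]
opening: -0.0
grasp_force: 23.5
```

```bash
python3 -c "
from h import *
st()"
```

```text
14.75 tester xy [-96.  149.6] tip z 43.3 yaw 0.0 F tester [-10.4  -7.6] 46.6
```

Firmly bottomed. Lift away.

>>> carry_out:
  targets:
    - {"dp":[0,0,-10],"yaw":0}
    - {"dp":[0,0,-50],"yaw":0}
    - {"dp":[0,0,-100],"yaw":0}
    - {"dp":[-20,0,-120],"yaw":0}
    - {"dp":[-20,0,-120],"yaw":0}

```text
clock: 15.38
eef_pos: [448.7, 190.9, 169.5]
tcp_rot: [-3.141, -0.002, 0.083]
contact_force: [-0.6, 0.1, 0.1]
opening: -0.002
grasp_force: 0.0
```

```bash
python3 -c "
from h import *
st();look();r.grab_frame('top');print(r.sign_off())"
```

```text
15.375 tester xy [-116.8  150.2] tip z 161.5 yaw 0.0 F tester [-0.6  0.2] 0.1
red [344.3 251.1] 69 [338, 244, 13, 14]
orange [362.9 239.7] 28 [360, 237, 7, 7]
gold [375.3 246. ] 253 [363, 238, 26, 18]
gold [392.  272.4] 125 [387, 265, 11, 15]
gold [276.6 303.8] 42 [275, 299, 5, 11]
blue [296.7 229.2] 84 [277, 219, 34, 18]
blue [351.4 273. ] 97 [343, 267, 18, 14]
green [355.8 200.4] 75 [351, 196, 11, 10]
the job is handed in; nothing more can be done
None
```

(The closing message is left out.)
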